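# Turn a valve block over in the slide-jaw fixture

## Task

The aluminium valve block stands in the slide-jaw fixture with its brass port against the fixed jaw. Slide the jaw open, lift the block clear of the jaws and turn it a quarter so that the brass port faces straight up, set it back flat on the fixture's bed, and push the jaw firmly shut again so that its sprung face plate stays pressed in and holds the block square against the fixed jaw. Leave the gauge, the jar and the wrench where they are.

Things in the scene. Friction and masses are not known exactly. Their poses are not given: they have to be found in the camera images.
- vise: Slide-jaw fixture fixed to the bench. Origin on the bench under its middle; x along the bed towards the fixed jaw (about world +y, yaw varies), y across, z up. Blue base plate 270 x 100 x 10 mm; dark steel bed only 36 mm wide (y), its flat top 40 mm above the bench.
- fixed_face (a point): Foot of the fixed jaw's clamping face, where it meets the bed's top: 90 mm to +x of the fixture's origin, 40 mm up. The jaw behind it (blue, 36 mm wide, 22 mm thick) stands 18 mm above the bed. Axes are the fixture's; the face looks to -x, towards the sliding jaw.
- jaw (a joint): Sliding jaw (blue, 36 mm wide, 18 mm above the bed), a slide 10 mm high behind it with a red grip post; 20 mm thick with the sprung plate on its face. Value 0 to 0.085 m, grows as it opens towards the fixture's -x. Gap between the jaw faces, plate not pressed in = 30 mm + value. About 6 N of friction; it stays where it is left.
- jaw_face (a joint): Sprung steel face plate of the sliding jaw, 36 mm wide, 18 mm high, 4 mm thick. Value: how far it is pressed back into the jaw, 0 (free) to 0.004 m; spring 3 N per mm. When the jaw is pushed firmly (some 15 N at the post) on to the block and let go, its friction keeps the plate about 1.5 mm pressed in and the block held.
- jaw_grip (a point): Point in the red grip post, 75 mm above the bench (post top at 91 mm), 65 mm behind the sliding jaw's face; axes are the fixture's. The post is 16 mm across (fixture y) and 20 mm along x; pinch it from above across its 16 mm to pull or push the jaw.
- block: Loose aluminium block, 36 (own x) x 50 (y) x 48 (z) mm, 0.17 to 0.3 kg, origin at its middle. +x face: 24 mm brass ring port; +z face: green plate. Starts on the bed green side up, port to the fixed jaw (own x = fixture x), overhanging bed and jaws some 7 mm each side, where it can be gripped across its 50 mm. Port up, it is 48 mm long between the jaws, 36 high.
- gauge: Bystander: loose pressure gauge lying on its back, steel, 52 mm across, 25 mm high, white dial, short brass stem. Origin at its underside. Leave alone.
- jar: Bystander: amber glass jar, 48 mm across, 70 mm high. Origin at its underside. Leave alone.
- wrench: Bystander: steel wrench, 160 mm long, lying on the bench. Leave alone.

How it is judged (in metres and radians):
On the way, in this order (a step that is already met when the one before it is completed fails the run):
1. the sliding jaw is opened at least wide enough for the turned block (gap over 50 mm) (value of joint jaw above 0.02 m), for 0.2 s.
2. the block is lifted clear of the jaws (its middle over 84 mm above the bench) (z of block in the frame of vise above 0.084 m), for 0.2 s.
3. the block stands port-up on the bed between the open jaws (angle between block's own x axis and vertical below 0.07 rad and z of block in the frame of vise between 0.0555 and 0.0605 m and x of block in the frame of vise below 0.07 m and value of joint jaw above 0.0185 m), for 0.1 s.
At the end, for the whole second after the job is handed in: Block on the bed, brass port up (3 degrees), square to the jaws (3.4 degrees), within 12 mm of the bed's centre line and 2 mm of the fixed jaw, the sliding jaw's sprung plate pressed in on it by over 0.7 mm, released and at rest (angle between block's own x axis and vertical below 0.05 rad and z of block in the frame of vise between 0.056 and 0.06 m and x of block in the frame of vise between 0.064 and 0.068 m and y of block in the frame of vise between -0.012 and 0.012 m and angle between the z axis of block and the x axis of vise, either way round below 0.06 rad and linear speed of block below 0.01 m/s and value of joint jaw_face above 0.0007 m); the robot touches nothing.
It fails at once if the gauge is moved more than 25 mm (distance of gauge from where it was at the start of the episode above 0.025 m).
It fails at once if the jar is moved more than 25 mm (distance of jar from where it was at the start of the episode above 0.025 m).
It fails at once if the jar is knocked over (angle between jar's own z axis and vertical above 0.5 rad).
It fails at once if the wrench is moved more than 25 mm (distance of wrench from where it was at the start of the episode above 0.025 m).
It also fails if it takes over 58 s, if anything falls off the work surface, if the arm or the gripper's body presses on something with over 40 N, if the wrist force passes 120 N, or if a joint passes its speed limit or range.

## Robot

A 7-joint arm with a two-finger parallel gripper is mounted at the origin on the work surface. World frame = base frame: x ahead of the robot, y to its left, z up, the work surface at z = 0. Lengths are in m, angles in degrees, forces in N, time in s.
With the tool pointing down it reaches from about 0.4 to 0.9 m from the base axis. Payload 5.6 kg.
Tool frame: the origin (TCP) lies midway between the tips of the shut fingers; the grasp point (between the pads) lies 19 mm behind it; z points along the fingers, y is the line along which they close (so a half turn about z gives the same grasp; the last joint's range is limited). The gripper opens to 92 mm and grips with 3 to 60 N. Pads are 20 mm wide; open, the fingers measure 128 mm over their backs; the gripper's body (75 mm by 189 mm) begins 69 mm behind the grasp point.
Start: joints at [-67.953, 26.786, -0.665, 91.828, 0.344, 61.387, -3.226], TCP at [0.27, 0.591, 0.192] pointing down, gripper open.
Joint ranges: [-144.91, 144.91], [-17.63, 115.5], [-89.93, 88.59], [15.96, 139.68], [-74.01, 254.01], [8.47, 105.57], [-167.45, 167.45]. Speed limits (degrees/s): [147.25, 147.25, 180, 180, 180, 180, 180].

## Interface

Orientations are given as [roll, pitch, yaw] about the fixed x, y, z axes, in that order (R = Rz(yaw) Ry(pitch) Rx(roll)).
In Python, from workcell import state, camera, sign_off, spot_in, outline_of gives the robot as it stands.
- The arm moves only by the tool carry_out, never from a script. Its argument "plan" is a list of rows, each a list of 7 numbers: the shift along the world's x, y, z in cm, then the turn, a rotation vector about the world's x, y, z in rad, then the finger opening in cm, from 0 to 9.19. In form: [[dx, dy, dz, rx, ry, rz, fingers], ...]. A call has 1 to 12 rows; each row shifts and turns the commanded pose from where the row before left it; what a row does not reach is not made up. A row lasts 1/8 s, in which the tool goes at most 62.5 mm and 10.7 degrees, less where a joint would pass 70% of its speed; a pose out of reach is approached as far as the arm can. A call is refused whole if a number of a shift passes 6.25 or a number of a turn 0.188, either way. A call with a gripper value outside its range is refused whole. The fingers move at their own pace and stop on an object; "squeeze" is the grip in N (left out, the last holds). Time passes only in rows, so rows that do not move let the fingers close. It gives the time, the measured TCP pose, the force, the opening and the grip force at its end, in the units of the state.
- state(): the state, without advancing time (a new reading comes with each control period).
- camera(name): name is "side" or "top"; returns a dict with "image" (480x640x3 uint8, red, green, blue), "range_z" (480x640 float32, m along the optical axis (not along the pixel's ray), 0 where there is no reading), "fov_y" (degrees; the focal length in pixels is half the picture's height over the tangent of half this angle, whatever the lens; pixels are square), "cx", "cy" (the principal point, pixels), "origin" and "rotation" of the camera in the world. Camera axes: x right, y down, z forward; pixel columns grow to the right and rows downward; lengths in m; the calibration is good to about 2 mm. A picture is of the moment at which its call begins.
- sign_off(): hands the job in; it is judged then, once.
Trained networks look in a picture, given as the dict that the camera call returned (one of the last four; its "shot" number tells which), for a name from the list of things; names that differ only in an ending like _2 or _b are one class to them, and where a whole thing is asked for, a point or a joint stands for the part that bears it (a point fixed in the world has none). Each returns a list of dicts, best first, with "p" (0 to 1); they miss things now and then, are a little off and sometimes report something else, mostly with a low value. They report only what shows in the picture. A call takes as long as a camera call.
- spot_in(query, picture): "centre" ([column, row] in pixels, amid what is visible of it).
- outline_of(query, picture): "pixels" (480x640 bool, what is visible of it) and "centre" ([column, row] in pixels, amid what is visible of it).
The state is a dict: "clock": time; "q": joint angles; "qvel": joint speeds; "joint_torque": joint torques, N m; "ee_pos": TCP position; "tool_rot": TCP orientation; "ft_force": force on the tool from outside, world axes, zero at the start; "moment": the same for the moment, N m; "opening": finger opening in m; "gripper_force": force on a finger pad.
Only numpy, scipy, OpenCV 4.12 (cv2) and the standard library are available. Lean on these libraries where they do the work, as an engineer would, in place of code of your own. Each camera call takes 0.05 s, during which the arm holds its last target. There are 200 camera calls.

## Working session

There is one attempt and no reset: what is moved stays moved. The work goes in short steps, Python scripts to look and compute and a tool call to move; the robot and the scene stay as the last step left them, time stands still between calls to the robot, and variables do not carry over. Pictures are saved under pics/ and viewed, at most 10 in all, crops included, and the job is handed in when it is done.

Besides the shell and the picture viewer there is one more tool, called after "Emit:" in YAML: its name, and indented under it one key for each argument. carry_out: Moves the arm, as the interface text tells. Its arguments: {"type":"object","properties":{"plan":{"type":"array"},"squeeze":{"type":"number"}},"required":["plan"]}

```bash
mkdir -p pics
cat > h.py <<'E'
import numpy as np, cv2
from workcell import *
def K(c):
    f=240/np.tan(np.radians(c["fov_y"])/2); return f
def cloud(c):
    f=K(c); z=c["range_z"]; v,u=np.mgrid[:480,:640]
    p=np.stack([(u-c["cx"])/f*z,(v-c["cy"])/f*z,z],-1)
    w=p@np.array(c["rotation"]).T+np.array(c["origin"]); w[z<=0]=np.nan
    return w
def save(c,n): cv2.imwrite("pics/"+n,c["image"][...,::-1])
E
python3 - <<'E'
from h import *
np.set_printoptions(precision=4,suppress=True)
s=state(); print(s["clock"],s["ee_pos"],s["tool_rot"],s["opening"],s["ft_force"])
for n in("top","side"):
    c=camera(n); save(c,n+"1.png"); w=cloud(c); print(n,c["origin"],c["fov_y"])
    for q in("vise","block","jaw","jaw_face","jaw_grip","gauge","jar","wrench"):
        r=outline_of(q,c)
        for d in r[:1]:
            m=d["pixels"]; P=w[m]; P=P[~np.isnan(P[:,0])]
            print(q,round(d["p"],2),d["centre"],m.sum(),np.median(P,0),np.percentile(P,2,0),np.percentile(P,98,0))
E
```

```text
0.0 [0.2695 0.5908 0.1909] [-179.9003    0.008   155.4815] 0.09224143989121575 [ 0.1783 -0.5872  1.2725]Traceback (most recent call last):
  File "<stdin>", line 5, in <module>
  File "h.py", line 8, in cloud
    w=p@np.array(c["rotation"]).T+np.array(c["origin"]); w[z<=0]=np.nan
      ~~~~~~~~~~~~~~~~~~~~~~~~~~~^~~~~~~~~~~~~~~~~~~~~~
ValueError: operands could not be broadcast together with shapes (480,640) (3,)
```

```bash
sed -i 's/^import numpy.*/&\nfrom scipy.spatial.transform import Rotation as Ro/; s/np.array(c\["rotation"\]).T/Ro.from_euler("xyz",c["rotation"],degrees=True).as_matrix().T/' h.py
python3 - <<'E'
from h import *
np.set_printoptions(precision=4,suppress=True)
for n in("top","side"):
    c=camera(n); save(c,n+"1.png"); w=cloud(c); print(n,c["origin"],c["rotation"],c["fov_y"])
    np.savez(n+"1.npz",w=w,im=c["image"])
    for q in("vise","block","jaw","jaw_face","jaw_grip","gauge","jar","wrench"):
        r=outline_of(q,c)
        for d in r[:1]:
            m=d["pixels"]; P=w[m]; P=P[~np.isnan(P[:,0])]
            print(q,round(d["p"],2),d["centre"],m.sum(),np.median(P,0),np.percentile(P,2,0),np.percentile(P,98,0))
E
```

```text
top [0.5261 0.0494 0.7084] [-174.7088   -1.2859  -91.2742] 54.173470569909874
vise 0.64 [352.2, 294.9] 11478 [ 0.4977 -0.0138  0.0105] [ 0.4299 -0.1313  0.0068] [0.5704 0.1222 0.0857]
block 0.88 [290.6, 285.1] 965 [0.5214 0.0683 0.088 ] [0.497  0.0493 0.0857] [0.5453 0.0876 0.0902]
jaw 0.81 [334.3, 292.4] 1251 [0.5051 0.0107 0.0509] [ 0.4849 -0.0234  0.0408] [0.5274 0.0471 0.0916]
jaw_face 0.43 [309.7, 287.5] 74 [0.5155 0.047  0.0578] [0.5005 0.0412 0.0548] [0.5313 0.0522 0.0598]
jaw_grip 0.8 [334.7, 297.8] 1172 [0.5046 0.0099 0.0509] [ 0.4849 -0.023   0.0475] [0.5248 0.0471 0.0917]
gauge 0.56 [295.4, 165.7] 1121 [0.6965 0.062  0.0239] [0.6746 0.0331 0.0003] [0.723  0.0872 0.0266]
jar 0.83 [407.7, 206.3] 1154 [ 0.6282 -0.0907  0.0687] [ 0.6082 -0.115   0.0005] [ 0.6507 -0.0731  0.0715]
wrench 0.71 [317.4, 403.8] 1541 [0.3497 0.0399 0.0067] [ 0.3055 -0.033   0.002 ] [0.3935 0.1051 0.0098]
side [0.5222 0.7499 0.6485] [-127.1591   -0.6547 -174.6148] 46.228934041542985
vise 0.85 [368.9, 288.5] 5305 [0.4973 0.0365 0.0112] [ 0.4318 -0.1211  0.0025] [0.575  0.1292 0.083 ]
block 0.89 [358.7, 271.0] 1072 [0.5193 0.0798 0.0823] [0.4944 0.0481 0.0409] [0.549  0.0915 0.0901]
jaw 0.85 [373.4, 249.5] 367 [ 0.4996 -0.0058  0.0618] [ 0.4873 -0.0208  0.0487] [0.5145 0.007  0.0916]
jaw_face 0.69 [369.7, 291.8] 5204 [0.4969 0.0372 0.0112] [ 0.4332 -0.1212  0.0039] [0.5761 0.1292 0.0828]
jaw_grip 0.88 [371.9, 253.1] 422 [ 0.4991 -0.0061  0.0605] [ 0.4843 -0.0218  0.0445] [0.5146 0.008  0.0917]
gauge 0.78 [251.5, 287.5] 841 [0.6972 0.072  0.0235] [0.6744 0.0318 0.0021] [0.7233 0.089  0.0269]
jar 0.97 [300.3, 224.7] 1006 [ 0.6304 -0.0815  0.0444] [ 0.6095 -0.1868  0.0012] [ 0.6544 -0.0731  0.0718]
wrench 0.73 [454.2, 300.6] 907 [0.3526 0.0446 0.0067] [ 0.3068 -0.0339  0.0003] [0.3963 0.1083 0.0096]
```

View pics/top1.png

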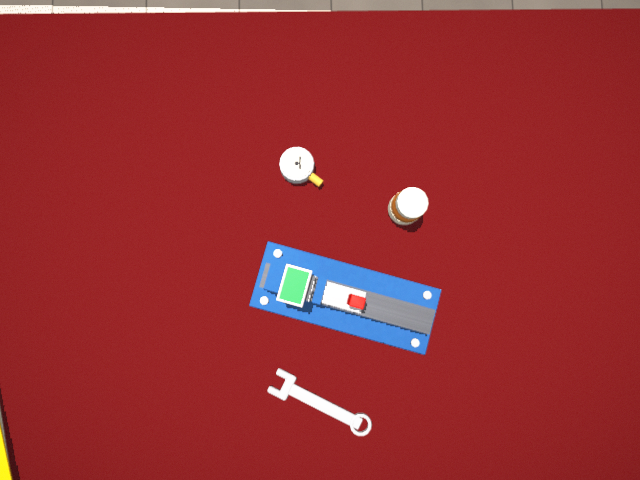

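View pics/side1.png

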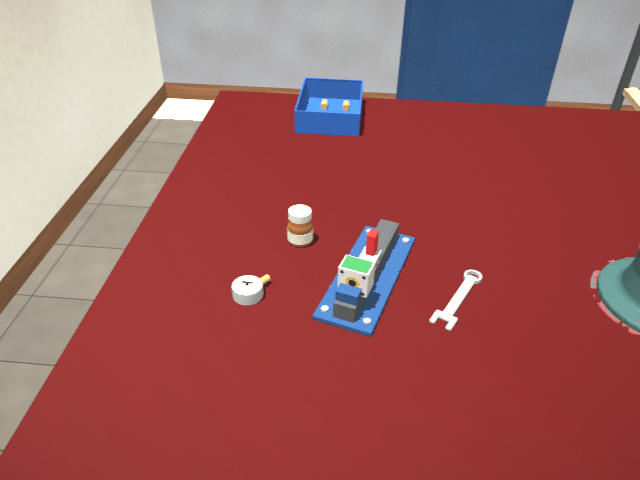

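The top view shows the fixture centred near (345,297), the block's green face at (294,286), the red post at (357,302), the gauge at (297,166) and the jar at (408,206). The side view confirms that the port faces the fixed jaw.

Run:
```python
from h import *
np.set_printoptions(precision=4,suppress=True)
for n in("top","side"):
    d=np.load(n+"1.npz"); w=d["w"]; im=d["im"].astype(int); x,y,z=np.moveaxis(w,-1,0)
    R,G,B=np.moveaxis(im,-1,0)
    box=(x>.38)&(x<.61)&(y>-.17)&(y<.17)
    def rect(m,name):
        m=cv2.morphologyEx(m.astype(np.uint8),cv2.MORPH_OPEN,np.ones((2,2)))>0
        P=w[m][:,:2]; r=cv2.minAreaRect((P*1000).astype(np.float32)); print(n,name,m.sum(),np.round(r[0],1),np.round(r[1],1),round(r[2],2),"z",np.median(w[m][:,2]))
    rect(box&(z>.004)&(z<.016)&(B>R+30),"plate")
    rect(box&(z>.08)&(R<120)&(G>R+40),"green")
    rect(box&(z>.084)&(z<.094)&(y>.035),"blocktop")
    rect(box&(z>.084)&(R>G+60)&(y<.03),"post")
    rect(box&(z>.036)&(z<.044)&(y<-.02)&(B<R+30),"bed")
```

```text
top plate 7050 [nan nan] [0. 0.] 0.0 z nan
top green 516 [518.8  66.6] [26.1 41.7] 70.34 z nan
top blocktop 1038 [518.6  69.2] [38.2 56. ] 72.36 z nan
top post 183 [494.8 -17.5] [26.9 16.2] 72.51 z 0.0903047496803423
top bed 1758 [533.  -98.7] [115.3 156.9] 73.2 z 0.03956002401269304
side plate 2865 [500.   -9.7] [279.6  97.6] 73.59 z nan
side green 281 [521.4  71. ] [29.  41.1] 72.15 z nan
side blocktop 515 [502.3  53.8] [92.7 42.7] 51.2 z nan
side post 93 [489.8 -44.3] [86.5 13.9] 75.35 z nan
side bed 475 [469.1 -96.4] [159.8  19.8] 76.96 z nan
```

```bash
cat >> h.py <<'E'
def rect(w,m,name):
    m=cv2.morphologyEx((m&~np.isnan(w[...,0])).astype(np.uint8),cv2.MORPH_OPEN,np.ones((2,2)))>0
    k,l,st,_=cv2.connectedComponentsWithStats(m.astype(np.uint8)); i=1+np.argmax(st[1:,4]); m=l==i
    m&=~np.isnan(w[...,0])
    P=w[m]; r=cv2.minAreaRect((P[:,:2]*1000).astype(np.float32))
    best=None
    for a in np.radians(np.arange(60,90,.1)):
        e=np.array([[np.cos(a),np.sin(a)],[-np.sin(a),np.cos(a)]]); q=P[:,:2]@e.T
        lo,hi=np.percentile(q,1,0),np.percentile(q,99,0); A=np.prod(hi-lo)
        if best is None or A<best[0]: best=(A,np.degrees(a),(lo+hi)/2@e,hi-lo)
    print(name,m.sum(),"minrect",np.round(r[0],1),np.round(r[1],1),round(r[2],1),"| yaw %.1f"%best[1],best[2],best[3],"z %.4f"%np.median(P[:,2]))
    return best
E
python3 - <<'E'
from h import *
np.set_printoptions(precision=4,suppress=True)
for n in("top","side"):
    d=np.load(n+"1.npz"); w=d["w"]; im=d["im"].astype(int); x,y,z=np.moveaxis(w,-1,0)
    R,G,B=np.moveaxis(im,-1,0)
    box=(x>.41)&(x<.6)&(y>-.15)&(y<.15)
    print(n)
    rect(w,box&(z>.006)&(z<.014)&(B>R+30),"plate")
    rect(w,box&(z>.08)&(R<120)&(G>R+40),"green")
    rect(w,box&(z>.085)&(z<.092)&(y>.035),"blocktop")
    rect(w,box&(z>.085)&(z<.096)&(R>G+60)&(y<.03),"post")
    rect(w,box&(z>.036)&(z<.044)&(y<-.03),"bed")
    rect(w,box&(z>.054)&(z<.062)&(y>.08),"fixedjaw")
E
```

```text
top
plate 7013 minrect [497.9  -7.7] [272.1 100.3] 73.2 | yaw 73.0 [ 0.4984 -0.006 ] [0.2648 0.0988] z 0.0097
green 513 minrect [518.7  66.7] [27.2 41.1] 73.3 | yaw 72.5 [0.5184 0.0667] [0.0265 0.0397] z 0.0880
blocktop 1025 minrect [518.5  69.1] [39.2 55.7] 73.2 | yaw 73.6 [0.5174 0.0679] [0.0353 0.0532] z 0.0879
post 179 minrect [494.7 -17.7] [26.5 16.2] 72.5 | yaw 70.3 [ 0.4946 -0.0176] [0.0261 0.0158] z 0.0903
bed 1774 minrect [475.5 -82. ] [114.2  37.2] 73.2 | yaw 72.8 [ 0.4755 -0.082 ] [0.1065 0.0363] z 0.0396
fixedjaw 389 minrect [529.   96.9] [26.  37.9] 72.9 | yaw 74.3 [0.5286 0.0952] [0.0221 0.0369] z 0.0578
side
plate 2526 minrect [498.7  -9. ] [281.2  97.6] 73.0 | yaw 72.8 [ 0.5004 -0.0013] [0.2619 0.0959] z 0.0100
green 279 minrect [521.3  71.1] [29.  41.4] 72.7 | yaw 71.1 [0.5212 0.0707] [0.0265 0.0408] z 0.0884
blocktop 491 minrect [513.1  43.9] [89.5 47.7] 72.8 | yaw 74.2 [0.5208 0.069 ] [0.0357 0.0469] z 0.0881
post 85 minrect [489.7 -44.2] [86.5 14.2] 75.4 | yaw 75.5 [ 0.49   -0.0436] [0.0834 0.0139] z 0.0896
bed 463 minrect [472.2 -97.5] [160.3  33.8] 73.4 | yaw 74.0 [ 0.4769 -0.079 ] [0.0924 0.0326] z 0.0401
fixedjaw 309 minrect [526.5  96.9] [27.1 45.9] 81.9 | yaw 72.3 [0.5269 0.0962] [0.0257 0.041 ] z 0.0578
```

Run:
```python
from h import *
np.set_printoptions(precision=4,suppress=True)
o=np.array([.4985,-.0068]);a=np.radians(73.1);e=np.array([np.cos(a),np.sin(a)]);nn=np.array([-e[1],e[0]])
for n in("top","side"):
    w=np.load(n+"1.npz")["w"]; q=w[...,:2]-o; s=q@e*1000;t=q@nn*1000;z=w[...,2]*1000
    m=(abs(t)<7)&(abs(s)<150); idx=np.argsort(s[m]); S=s[m][idx];Z=z[m][idx]
    print(n,[(int(b),int(np.median(Z[(S>=b)&(S<b+3)]))) for b in range(-141,147,3) if ((S>=b)&(S<b+3)).any()])
    for nm,zz,lo,hi in(("plate",10,-140,-10),("bed",40,-125,-40),("jawslide",50,-20,30),("fix",58,85,125),("block",88,40,95),("post",91,-30,10)):
        m=(abs(z-zz)<3)&(s>lo)&(s<hi)&(abs(t)<60); print(nm,m.sum(),"t",np.percentile(t[m],[3,97]),"s",np.percentile(s[m],[3,97]))
```

```text
top [(-141, 0), (-138, 0), (-135, 8), (-132, 9), (-123, 39), (-120, 39), (-117, 39), (-114, 39), (-111, 39), (-108, 39), (-105, 39), (-102, 39), (-99, 39), (-96, 39), (-93, 39), (-90, 39), (-87, 39), (-84, 39), (-81, 39), (-78, 39), (-75, 39), (-72, 39), (-69, 39), (-66, 39), (-63, 39), (-60, 39), (-57, 39), (-54, 39), (-51, 39), (-48, 39), (-45, 39), (-42, 39), (-39, 39), (-36, 39), (-33, 39), (-30, 39), (-27, 39), (-24, 39), (-18, 89), (-15, 90), (-12, 90), (-9, 90), (-6, 90), (-3, 91), (0, 89), (3, 51), (6, 49), (9, 49), (12, 50), (15, 49), (18, 49), (21, 49), (24, 49), (27, 49), (30, 49), (33, 49), (36, 51), (39, 57), (42, 58), (45, 57), (48, 56), (51, 52), (54, 58), (57, 40), (60, 87), (63, 88), (66, 88), (69, 88), (72, 88), (75, 87), (78, 88), (81, 88), (84, 88), (87, 88), (90, 88), (93, 88), (96, 72), (99, 57), (102, 57), (105, 57), (108, 57), (111, 57), (114, 57), (117, 57), (120, 39), (123, 39), (126, 39), (129, 9), (132, 9), (135, 9), (138, 0), (141, 0), (144, 0)]
plate 3365 t [-49.4137  46.4424] s [-129.1791  -13.6456]
bed 1476 t [-18.3503  15.4647] s [-120.3601  -42.4669]
[... 629 characters left out ...]
1), (-3, 79), (0, 70), (3, 67), (6, 50), (9, 50), (12, 49), (15, 51), (57, 87), (60, 87), (63, 88), (66, 89), (69, 88), (72, 88), (75, 88), (78, 88), (81, 88), (84, 88), (87, 88), (90, 88), (93, 75), (96, 70), (99, 58), (102, 57), (105, 58), (108, 58), (111, 58), (114, 52), (117, 48), (120, 40), (123, 25), (126, 24), (129, 9), (132, 8), (135, 4), (138, 0), (141, 0), (144, 0)]
plate 1003 t [-50.07    46.3098] s [-128.5334  -14.798 ]
bed 430 t [-18.5806  14.9837] s [-121.5297  -44.4598]
jawslide 161 t [-17.1471  12.2292] s [-17.2182  14.03  ]
fix 312 t [-20.3723  20.4083] s [ 94.34   119.3744]
block 453 t [-23.667   23.4943] s [61.4351 93.9857]
post 77 t [-9.1871  5.0343] s [-16.2992   3.6672]
```

Emit:
carry_out:
  plan:
    - [1.9,-5.04,0,0,0,-0.12,9]
    - [1.9,-5.04,0,0,0,-0.12,9]
    - [1.9,-5.04,0,0,0,-0.12,9]
    - [1.9,-5.04,0,0,0,-0.12,9]
    - [1.9,-5.04,0,0,0,-0.12,9]
    - [1.9,-5.04,0,0,0,-0.12,9]
    - [1.9,-5.04,0,0,0,-0.12,9]
    - [1.9,-5.04,0,0,0,-0.12,9]
    - [1.9,-5.04,0,0,0,-0.12,9]
    - [1.9,-5.04,0,0,0,-0.12,9]
    - [1.9,-5.04,0,0,0,-0.12,9]
    - [1.9,-5.04,0,0,0,-0.12,9]
  squeeze: 30

```text
clock: 2.45
ee_pos: [0.4984, -0.0148, 0.1923]
tool_rot: [179.9, -0.0, 72.8]
ft_force: [-0.1, -0.8, -0.1]
opening: 0.0905
gripper_force: 0.0
```

Emit:
carry_out:
  plan:
    - [0,0.05,-4.5,0,0,0.005,5]
    - [0,0,-4.5,0,0,0,5]
    - [0,0,-3,0,0,0,5]
    - [0,0,-1.4,0,0,0,5]
    - [0,0,0,0,0,0,3]
    - [0,0,0,0,0,0,1]
    - [0,0,0,0,0,0,1]
    - [0,0,0,0,0,0,1]
    - [0,0,0,0,0,0,1]
  squeeze: 30

```text
clock: 3.58
ee_pos: [0.4991, -0.0129, 0.0588]
tool_rot: [179.8, -0.1, 73.3]
ft_force: [1.4, 0.4, 5.3]
opening: 0.0155
gripper_force: 30.0
```

Emit:
carry_out:
  plan:
    - [-0.16,-0.53,0,0,0,0,1]
    - [-0.29,-0.96,0,0,0,0,1]
    - [-0.29,-0.96,0,0,0,0,1]
    - [-0.29,-0.96,0,0,0,0,1]
    - [-0.29,-0.96,0,0,0,0,1]
    - [-0.29,-0.96,0,0,0,0,1]
    - [0,0,0,0,0,0,1]
    - [0,0,0,0,0,0,1]
    - [0,0,0,0,0,0,1]

```text
clock: 4.7
ee_pos: [0.483, -0.0659, 0.0588]
tool_rot: [179.9, -0.1, 73.3]
ft_force: [1.9, 2.2, 7.0]
opening: 0.0156
gripper_force: 30.0
```

Emit:
carry_out:
  plan:
    - [0,0,0,0,0,0,5]
    - [0,0,0,0,0,0,5]
    - [0,0,5,0,0,0,9]
    - [0,0,5.2,0,0,0,9]
    - [0.67,2.27,0,-0.094,0.0283,0,9]
    - [0.67,2.27,0,-0.094,0.0283,0,9]
    - [0.67,2.27,0,-0.094,0.0283,0,9]
    - [0.67,2.27,0,-0.094,0.0283,0,9]
    - [0.67,2.27,0,-0.094,0.0283,0,9]
    - [0.67,2.27,0,-0.094,0.0283,0,9]
    - [0.67,2.27,0,-0.094,0.0283,0,9]
    - [0.67,2.27,0,-0.094,0.0283,0,9]

```text
clock: 6.2
ee_pos: [0.535, 0.1161, 0.1596]
tool_rot: [-180.0, 45.2, 73.3]
ft_force: [0.6, 1.1, 0.6]
opening: 0.0897
gripper_force: 0.0
```

```bash
cat >> h.py <<'E'
def report():
    s=state(); R=Ro.from_euler("xyz",s["tool_rot"],degrees=True).as_matrix()
    a=np.radians(73.1); e=np.array([np.cos(a),np.sin(a),0]);n=np.array([-e[1],e[0],0])
    o=np.array([.4985,-.0068,0]); g=np.array(s["ee_pos"])-.019*R[:,2]
    V=np.array([e,n,[0,0,1]]).T
    print("clock",s["clock"],"tool z in vise",R[:,2]@V,"tool y",R[:,1]@V,"grasp s,t,z",(g-o)@V*1000,"q",np.round(s["q"],1),"ee",s["ee_pos"])
E
python3 - <<'E'
from h import *
np.set_printoptions(precision=4,suppress=True)
report()
c=camera("side"); save(c,"side2.png"); w=cloud(c)
c=camera("top"); save(c,"top2.png"); np.savez("top2.npz",w=cloud(c),im=c["image"])
E
```

```text
clock 6.2 tool z in vise [-0.7102 -0.0017 -0.704 ] tool y [ 0.003  -1.     -0.0006] grasp s,t,z [141.6622   0.851  172.9534] q [-54.4  43.5  32.5  90.5  11.4  82.6 -44.7] ee [0.535  0.1161 0.1596]
```

View pics/side2.png

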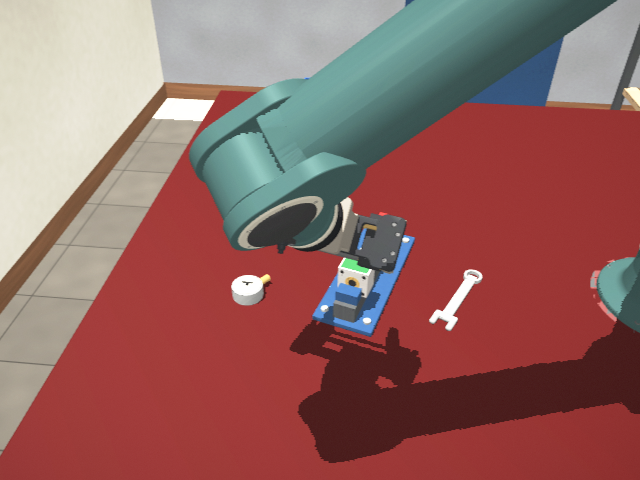

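Emit:
carry_out:
  plan:
    - [-0.42,-1.54,-2.72,0,0,0,9]
    - [-0.42,-1.54,-2.72,0,0,0,9]
    - [-0.42,-1.54,-2.72,0,0,0,9]
    - [-0.28,-1.03,-1.82,0,0,0,9]
    - [-0.14,-0.51,-0.9,0,0,0,9]
    - [0,0,0,0,0,0,9]
    - [0,0,0,0,0,0,9]

```text
clock: 7.18
ee_pos: [0.519, 0.0543, 0.0517]
tool_rot: [179.9, 44.9, 73.2]
ft_force: [0.8, -0.1, 0.1]
opening: 0.0903
gripper_force: 0.0
```

Run:
```python
from h import *
np.set_printoptions(precision=4,suppress=True)
report()
c=camera("side"); save(c,"side3.png"); w=cloud(c)
```

```text
clock 7.175 tool z in vise [-0.7062 -0.0028 -0.708 ] tool y [ 0.0032 -1.      0.0007] grasp s,t,z [77.8922 -1.8165 65.1464] q [-51.   49.   31.3  98.8  10.8  68.2 -46.4] ee [0.519  0.0543 0.0517]
```

View pics/side3.png

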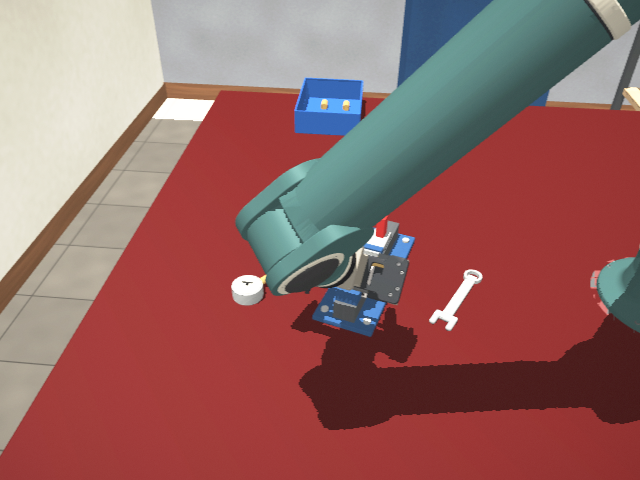

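The gripper straddles the block near (370,270), and the gauge at (248,290) is untouched. Next I grip.

Emit:
carry_out:
  plan:
    - [0,0,0,0,0,0,6]
    - [0,0,0,0,0,0,4]
    - [0,0,0,0,0,0,4]
    - [0,0,0,0,0,0,4]
    - [0,0,0,0,0,0,4]
    - [0,0,0.5,0,0,0,4]
    - [-0.1,-0.3,1.5,0,0,0,4]
    - [-0.2,-0.7,3,0,0,0,4]
    - [-0.2,-0.7,4,0,0,0,4]
    - [0,0,4,0,0,0,4]
    - [0,0,3,0,0,0,4]
    - [0,0,0,0,0,0,4]
  squeeze: 40

```text
clock: 8.72
ee_pos: [0.5144, 0.0368, 0.2131]
tool_rot: [179.8, 44.7, 73.1]
ft_force: [0.2, -0.4, -2.1]
opening: 0.0497
gripper_force: 40.0
```

Emit:
carry_out:
  plan:
    - [0,0,0.3,0.1503,-0.0457,0,4]
    - [0,0,0.3,0.1503,-0.0457,0,4]
    - [0,0,0.3,0.1503,-0.0457,0,4]
    - [0,0,0.3,0.1503,-0.0457,0,4]
    - [0,0,0,0.1503,-0.0457,0,4]
    - [0,0,0,0.1503,-0.0457,0,4]
    - [0,0,0,0.1503,-0.0457,0,4]
    - [0,0,0,0.1503,-0.0457,0,4]
    - [0,0,0,0.1503,-0.0457,0,4]
    - [0,0,0,0.1503,-0.0457,0,4]
    - [0,0,0,0,0,0,4]
    - [0,0,0,0,0,0,4]

```text
clock: 10.22
ee_pos: [0.5131, 0.0373, 0.2224]
tool_rot: [179.9, -44.9, 73.2]
ft_force: [0.7, 0.8, -2.4]
opening: 0.0502
gripper_force: 40.0
```

Run:
```python
from h import *
np.set_printoptions(precision=4,suppress=True)
report()
c=camera("side"); save(c,"side4.png"); w=cloud(c); r=outline_of("block",c)
for d in r[:1]:
    P=w[d["pixels"]];P=P[~np.isnan(P[:,0])];print(d["p"],d["centre"],np.percentile(P,[2,50,98],axis=0))
```

```text
clock 10.225 tool z in vise [ 0.7054 -0.0003 -0.7088] tool y [ 0.0009 -1.      0.0014] grasp s,t,z [ 32.9959  -1.124  235.9173] q [ -5.9  17.6  31.2 119.9 -59.1  69.2  42.8] ee [0.5131 0.0373 0.2224]
0.61 [368.2, 166.5] [[0.486  0.0035 0.2212]
 [0.5112 0.0431 0.2488]
 [0.5381 0.0543 0.2562]]
```

View pics/side4.png

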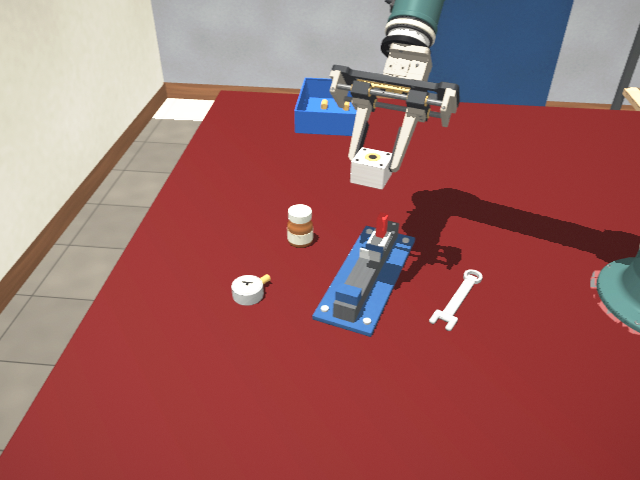

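Port up at (372,157), held cleanly. Next I measure the block's tilt and the freed bed.

```bash
cat >> h.py <<'E'
def vf(w):
    a=np.radians(73.1); e=np.array([np.cos(a),np.sin(a)]);n=np.array([-e[1],e[0]]); q=w[...,:2]-np.array([.4985,-.0068])
    return np.stack([q@e*1000,q@n*1000,w[...,2]*1000],-1)
E
python3 - <<'E'
from h import *
np.set_printoptions(precision=2,suppress=True)
for n in ("side","top"):
    c=camera(n); v=vf(cloud(c)); im=c["image"].astype(int)
    s,t,z=np.moveaxis(v,-1,0)
    bright=im.min(-1)>0
    m=(abs(s-33)<30)&(abs(t)<24)&(z>245)&(z<262)
    P=v[m]; print(n,len(P))
    if len(P)>50:
        A=np.c_[P[:,:2],np.ones(len(P))]
        k=np.abs(P[:,2]-np.median(P[:,2]))<4
        for _ in range(4):
            x=np.linalg.lstsq(A[k],P[k,2],rcond=None)[0]; k=abs(A@x-P[:,2])<1.5
        print("plane",x,k.sum(),"mrad",x[:2]*1000,"z range at",np.percentile(P[k],[2,50,98],axis=0))
    m=(abs(t)<12)&(abs(s)<150)&(z<100)
    print([(b,int(np.median(z[m&(s>=b)&(s<b+2)]))) for b in range(-20,130,2) if (m&(s>=b)&(s<b+2)).any()])
    np.savez(n+"4.npz",v=v,im=im)
E
```

```text
side 764
plane [ -0.01  -0.   256.31] 526 mrad [-6.81 -3.72] z range at [[ 12.36 -23.11 254.79]
 [ 37.7    0.31 256.04]
 [ 58.99  22.56 257.35]]
[(-20, 56), (-18, 57), (-16, 58), (-14, 58), (-12, 58), (-10, 58), (-8, 57), (-6, 58), (-4, 57), (-2, 51), (0, 50), (2, 47), (4, 40), (6, 39), (8, 40), (10, 40), (12, 40), (14, 40), (16, 40), (18, 40), (20, 39), (22, 40), (24, 39), (26, 39), (28, 39), (30, 40), (32, 40), (34, 39), (36, 40), (38, 40), (40, 40), (42, 40), (44, 39), (46, 40), (48, 39), (50, 40), (52, 39), (54, 39), (56, 39), (58, 39), (60, 39), (62, 40), (64, 40), (66, 39), (68, 39), (70, 39), (72, 40), (74, 40), (76, 40), (78, 41), (82, 40), (94, 57), (96, 57), (98, 58), (100, 58), (102, 58), (104, 58), (106, 58), (108, 57), (110, 58), (112, 58), (114, 57), (116, 50), (118, 49), (120, 41), (122, 39), (124, 24), (126, 25), (128, 10)]
top 2518
plane [ -0.    -0.01 255.95] 2279 mrad [-1.68 -6.78] z range at [[ 11.91 -23.02 254.54]
 [ 34.66   0.16 255.9 ]
 [ 57.65  23.05 257.26]]
[(-20, 49), (-18, 57), (-16, 57), (-14, 57), (-12, 58), (56, 39), (58, 40), (60, 40), (62, 40), (64, 40), (66, 39), (68, 39), (70, 39), (72, 39), (74, 40), (76, 39), (78, 39), (80, 39), (82, 39), (84, 39), (86, 40), (88, 39), (90, 39), (92, 39), (94, 39), (96, 49), (98, 57), (100, 58), (102, 57), (104, 57), (106, 57), (108, 58), (110, 57), (112, 57), (114, 57), (116, 57), (118, 57), (120, 39), (122, 40), (124, 39), (126, 39)]
```

Emit:
carry_out:
  plan:
    - [0.47,1.55,0,0,0,0,4]
    - [0.47,1.55,0,0,0,0,4]
    - [0,0,-4,0,0,0,4]
    - [0,0,-4,0,0,0,4]
    - [0,0,-4,0,0,0,4]
    - [0,0,-3,0,0,0,4]
    - [0,0,-1.5,0,0,0,4]
    - [0,0,-0.8,0,0,0,4]
    - [0,0,0,0,0,0,4]
    - [0,0,0,0,0,0,4]

```text
clock: 11.68
ee_pos: [0.5232, 0.0683, 0.0505]
tool_rot: [179.7, -45.0, 73.3]
ft_force: [0.3, 0.4, -2.6]
opening: 0.0494
gripper_force: 40.0
```

Run:
```python
from h import *
np.set_printoptions(precision=3,suppress=True)
report(); print(state()["ft_force"])
c=camera("side"); save(c,"side5.png"); v=vf(cloud(c)); s,t,z=np.moveaxis(v,-1,0)
m=(abs(s-67)<30)&(abs(t)<22)&(z>70)&(z<90); P=v[m]; print(np.percentile(P,[3,50,97],axis=0))
```

```text
clock 11.675 tool z in vise [ 0.707 -0.002 -0.707] tool y [ 0.001 -1.     0.004] grasp s,t,z [65.623 -1.736 63.913] q [  6.4  35.   12.5 123.1 -73.7  55.3  62.5] ee [0.523 0.068 0.05 ]
[ 0.343  0.413 -2.588]
[[ 44.701 -20.888  71.925]
 [ 74.199   0.169  82.624]
 [ 90.585  20.579  84.724]]
```

View pics/side5.png

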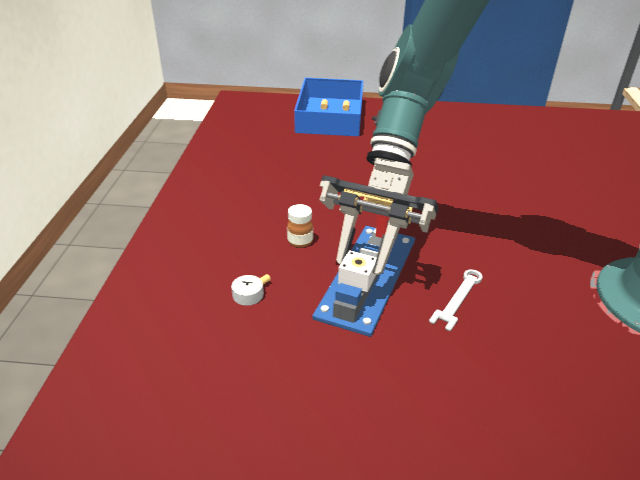

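The block sits over the bed at (358,262), just clear of the fixed jaw. Joint 5 is near its limit, so I lower it slowly.

Emit:
carry_out:
  plan:
    - [0,0,-0.3,0,0,0,4]
    - [0,0,-0.25,0,0,0,4]
    - [0,0,0,0,0,0,4]

```text
clock: 12.1
ee_pos: [0.5227, 0.0678, 0.0445]
tool_rot: [179.8, -45.0, 73.3]
ft_force: [0.0, 0.2, -1.6]
opening: 0.0498
gripper_force: 40.0
```

Run:
```python
from h import *
np.set_printoptions(precision=3,suppress=True)
report(); print(state()["ft_force"])
```

```text
clock 12.1 tool z in vise [ 0.707 -0.002 -0.707] tool y [-0.    -1.     0.003] grasp s,t,z [65.015 -1.44  57.902] q [  7.8  35.6  10.9 123.  -73.7  54.4  62.9] ee [0.523 0.068 0.044]
[ 0.007  0.231 -1.576]
```

Tracking is good, so I keep creeping down.

Emit:
carry_out:
  plan:
    - [0,0,-0.1,0,0,0,4]
    - [0,0,-0.1,0,0,0,4]
    - [0,0,0,0,0,0,4]

```text
clock: 12.48
ee_pos: [0.5229, 0.0678, 0.0437]
tool_rot: [179.7, -45.1, 73.3]
ft_force: [-3.0, -3.3, 5.3]
opening: 0.0497
gripper_force: 40.0
```

Emit:
carry_out:
  plan:
    - [0,0,0,0,0,0,5.5]
    - [0,0,0,0,0,0,7]
    - [0,0,0,0,0,0,9]
    - [0,0,0,0,0,0,9]
    - [-0.5,-1.7,2,0,0,0,9]
    - [-1,-3,4,0,0,0,9]
    - [-1,-3,4,0,0,0,9]
    - [0,0,1,-0.15,0.0456,0,9]
    - [0,0,1,-0.15,0.0456,0,9]
    - [0,0,1,-0.15,0.0456,0,9]
    - [0,0,0,-0.15,0.0456,0,9]
    - [0,0,0,-0.15,0.0456,0,9]

```text
clock: 13.98
ee_pos: [0.4982, -0.0092, 0.1738]
tool_rot: [179.7, 0.1, 73.2]
ft_force: [-0.1, 0.8, -0.2]
opening: 0.0902
gripper_force: 0.0
```

Run:
```python
from h import *
np.set_printoptions(precision=3,suppress=True)
report()
for n in("side","top"):
    c=camera(n); save(c,n+"6.png"); w=cloud(c); v=vf(w); s,t,z=np.moveaxis(v,-1,0)
    m=(abs(z-76)<3)&(abs(s-67)<35)&(abs(t)<35); rect(w,m,n+" blocktop"); P=v[m]; A=np.c_[P[:,:2],np.ones(len(P))]; print(np.linalg.lstsq(A,P[:,2],rcond=None)[0],np.percentile(P,[2,50,98],axis=0))
    m=(abs(z-90)<4)&(abs(s+62)<30)&(abs(t)<20); P=v[m]; print("post",len(P),np.percentile(P,[3,97],axis=0) if len(P) else "")
    m=(abs(z-58)<3)&(abs(s-10)<28)&(abs(t)<25); P=v[m]; print("jaw",len(P),np.percentile(P,[3,97],axis=0) if len(P) else "")
    m=(abs(z-58)<3)&(abs(s-108)<20)&(abs(t)<25); P=v[m]; print("fixjaw",len(P),np.percentile(P,[3,97],axis=0) if len(P) else "")
```

```text
clock 13.975 tool z in vise [-0.002 -0.005 -1.   ] tool y [ 0.002 -1.     0.005] grasp s,t,z [ -2.329  -0.369 192.766] q [-23.7  13.4  24.1 115.3  -6.6  52.4 -13. ] ee [ 0.498 -0.009  0.174]
side blocktop 628 minrect [512.9  38.7] [87.3 48.3] 73.2 | yaw 72.9 [0.518 0.056] [0.048 0.047] z 0.0760
[-0.006 -0.    76.474] [[ 42.867 -25.507  73.621]
 [ 68.314  -0.658  76.131]
 [ 89.769  22.778  78.333]]
post 80 [[-70.916  -9.723  86.811]
 [-52.106   5.08   92.833]]
jaw 173 [[-17.271 -19.679  55.545]
 [  2.537  14.66   60.04 ]]
fixjaw 317 [[ 88.328 -20.188  55.337]
 [118.892  16.661  60.253]]
top blocktop 1027 minrect [516.2  58.9] [40.3 53.5] 72.7 | yaw 66.9 [0.518 0.061] [0.036 0.052] z 0.0759
[-0.005 -0.003 76.169] [[ 51.524 -24.688  73.667]
 [ 70.93   -2.106  75.789]
 [ 89.007  23.215  78.111]]
post 0 
jaw 0 
fixjaw 413 [[ 97.556 -18.021  55.822]
 [118.516  15.802  59.851]]
```

View pics/side6.png

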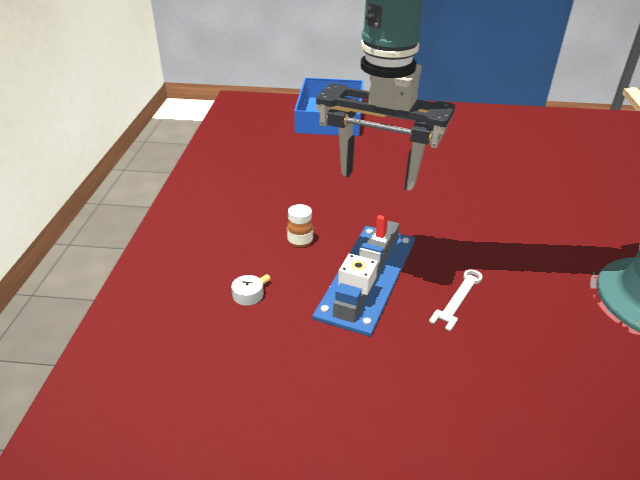

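The block stands port-up at (358,268) on the bed, the jaw is open and the post is at (381,225). Next I go back to the post.

Emit:
carry_out:
  plan:
    - [-0.76,-2.83,0,0,0,0,6]
    - [-0.76,-2.84,0,0,0,0,5]
    - [0,0,-4,0,0,0,5]
    - [0,0,-4,0,0,0,5]
    - [0,0,-2.5,0,0,0,5]
    - [0,0,-0.9,0,0,0,5]
    - [0,0,0,0,0,0,3]
    - [0,0,0,0,0,0,1]
    - [0,0,0,0,0,0,1]
    - [0,0,0,0,0,0,1]
    - [0,0,0,0,0,0,1]
  squeeze: 40

```text
clock: 15.45
ee_pos: [0.4831, -0.0658, 0.0593]
tool_rot: [179.8, -0.1, 73.2]
ft_force: [-1.2, 0.2, 5.9]
opening: 0.0153
gripper_force: 40.0
```

Emit:
carry_out:
  plan:
    - [0.15,0.48,0,0,0,0,1]
    - [0.29,0.96,0,0,0,0,1]
    - [0.29,0.96,0,0,0,0,1]
    - [0.2,0.67,0,0,0,0,1]
    - [0.12,0.38,0,0,0,0,1]
    - [0.06,0.19,0,0,0,0,1]
    - [0.06,0.19,0,0,0,0,1]
    - [0,0,0,0,0,0,1]

```text
clock: 16.45
ee_pos: [0.4941, -0.0294, 0.0593]
tool_rot: [179.9, -0.0, 73.2]
ft_force: [-3.1, -4.2, 8.9]
opening: 0.0156
gripper_force: 40.0
```

Emit:
carry_out:
  plan:
    - [0.06,0.19,0,0,0,0,1]
    - [0.06,0.19,0,0,0,0,1]
    - [0.03,0.1,0,0,0,0,1]
    - [0,0,0,0,0,0,1]

```text
clock: 16.95
ee_pos: [0.4953, -0.0254, 0.0593]
tool_rot: [179.9, 0.0, 73.1]
ft_force: [-4.5, -5.7, 9.1]
opening: 0.0155
gripper_force: 40.0
```

Emit:
carry_out:
  plan:
    - [0.03,0.1,0,0,0,0,1]
    - [0.03,0.1,0,0,0,0,1]
    - [0.03,0.1,0,0,0,0,1]
    - [0,0,0,0,0,0,1]

```text
clock: 17.45
ee_pos: [0.4962, -0.0225, 0.0593]
tool_rot: [179.9, 0.0, 73.1]
ft_force: [-3.1, -7.0, 8.8]
opening: 0.0153
gripper_force: 40.0
```

Emit:
carry_out:
  plan:
    - [0.03,0.1,0,0,0,0,1]
    - [0.03,0.1,0,0,0,0,1]
    - [0,0,0,0,0,0,1]

```text
clock: 17.82
ee_pos: [0.4968, -0.0205, 0.0593]
tool_rot: [179.9, 0.0, 73.1]
ft_force: [-4.9, -6.7, 9.6]
opening: 0.0154
gripper_force: 40.0
```

Emit:
carry_out:
  plan:
    - [0.03,0.1,0,0,0,0,1]
    - [0.03,0.1,0,0,0,0,1]
    - [0,0,0,0,0,0,1]

```text
clock: 18.2
ee_pos: [0.497, -0.0196, 0.0593]
tool_rot: [179.9, 0.1, 73.1]
ft_force: [-5.7, -9.6, 10.9]
opening: 0.0153
gripper_force: 40.0
```

Emit:
carry_out:
  plan:
    - [0.03,0.1,0,0,0,0,1]
    - [0.03,0.1,0,0,0,0,1]
    - [0,0,0,0,0,0,1]

```text
clock: 18.58
ee_pos: [0.4973, -0.0187, 0.0593]
tool_rot: [179.9, 0.2, 73.0]
ft_force: [-5.6, -12.6, 12.0]
opening: 0.0155
gripper_force: 40.0
```

Emit:
carry_out:
  plan:
    - [0.03,0.1,0,0,0,0,1]
    - [0.03,0.1,0,0,0,0,1]
    - [0.03,0.1,0,0,0,0,1]
    - [0,0,0,0,0,0,1]

```text
clock: 19.08
ee_pos: [0.4977, -0.0174, 0.0592]
tool_rot: [179.9, 0.3, 73.0]
ft_force: [-7.0, -16.1, 12.9]
opening: 0.0155
gripper_force: 40.0
```

Emit:
carry_out:
  plan:
    - [0.02,0.08,0,0,0,0,1]
    - [0,0,0,0,0,0,1]
    - [0,0,0,0,0,0,3]
    - [0,0,0,0,0,0,5]
    - [0,0,0,0,0,0,5]
    - [0,0,3,0,0,0,5]
    - [0,0,4,0,0,0,5]
    - [0,0,4,0,0,0,5]
    - [0,-5,4,0,0,0,5]
    - [0,-5,3,0,0,0,5]
    - [0,-5,0,0,0,0,5]
    - [0,0,0,0,0,0,5]

```text
clock: 20.58
ee_pos: [0.4992, -0.1625, 0.2382]
tool_rot: [179.8, -0.0, 72.9]
ft_force: [-0.6, 1.5, 0.1]
opening: 0.0499
gripper_force: 0.0
```

Run:
```python
from h import *
np.set_printoptions(precision=3,suppress=True)
report()
for n in("side","top"):
    c=camera(n); w=cloud(c); v=vf(w); s,t,z=np.moveaxis(v,-1,0)
    m=(abs(z-76)<3)&(abs(s-67)<35)&(abs(t)<35); rect(w,m,n+" blocktop"); P=v[m]; A=np.c_[P[:,:2],np.ones(len(P))]; print(np.linalg.lstsq(A,P[:,2],rcond=None)[0],np.percentile(P,[2,50,98],axis=0))
    m=(abs(z-90)<4)&(abs(s+15)<25)&(abs(t)<20); P=v[m]; print("post",len(P),np.percentile(P,[3,97],axis=0) if len(P) else "")
    im=c["image"]; cv2.imwrite(f"pics/{n}7.png",cv2.resize(im[200:360,230:450] if n=="top" else im[200:340,290:450],None,fx=3.5,fy=3.5,interpolation=cv2.INTER_CUBIC)[...,::-1])
```

```text
clock 20.575 tool z in vise [ 0.001 -0.004 -1.   ] tool y [-0.004 -1.     0.004] grasp s,t,z [-148.778  -45.849  257.234] q [-13.3  12.2  32.2 108.2  -7.4  61.4   4.8] ee [ 0.499 -0.162  0.238]
side blocktop 639 minrect [520.1  62.8] [51.2 47.9] 72.5 | yaw 74.6 [0.52  0.064] [0.047 0.047] z 0.0760
[-0.009 -0.006 76.662] [[ 49.485 -25.449  73.322]
 [ 74.938  -0.923  76.052]
 [ 96.964  22.45   78.05 ]]
post 86 [[-23.184  -8.901  86.592]
 [ -3.82    5.102  92.281]]
top blocktop 1321 minrect [517.4  62.4] [51.  54.1] 73.7 | yaw 73.4 [0.517 0.062] [0.047 0.052] z 0.0757
[ 0.001  0.002 75.72 ] [[ 50.025 -24.489  73.578]
 [ 72.927  -0.46   75.781]
 [ 95.962  23.27   78.153]]
post 185 [[-23.523  -8.665  87.921]
 [ -5.255   6.082  92.772]]
```

View pics/top7.png

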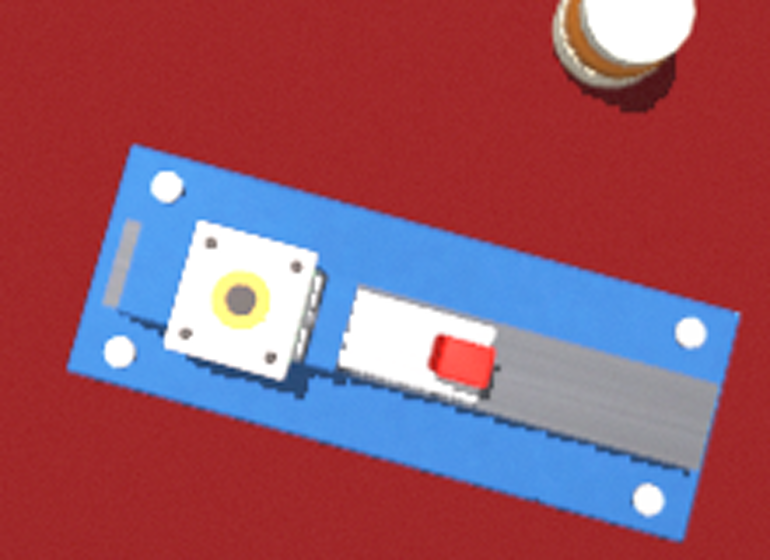

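View pics/side7.png

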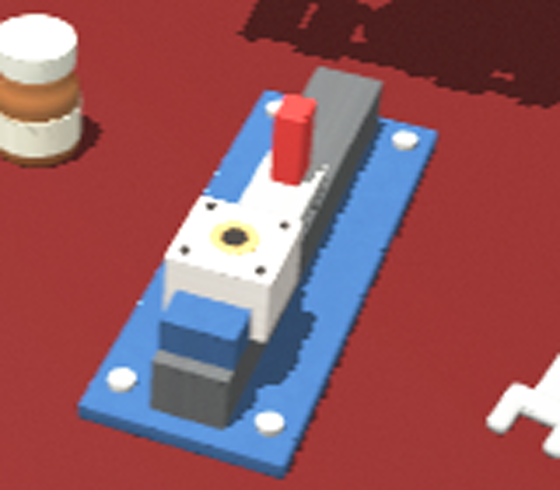

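The block is port-up at (240,298) in the top crop and seated against the fixed jaw. The jaw is tight behind it, and the plate is about 2 mm pressed in by post geometry.

```bash
python3 -c "
from workcell import *
print(sign_off())"
```

```text
the job is handed in; nothing more can be done
None
```

The job is handed in: the block is on the bed port-up, square against the fixed jaw, and the sprung plate is pressed in about 2 mm by my estimate from the post's position. The gripper is clear, the bystanders were not touched, and the clock was at about 21 s of the 58 s allowed; sign-off gave no verdict.

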